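# Load the centrifuge bucket carrier in balanced pairs

### The job

Gather the four rotor buckets standing on the near part of the worktop, right of the carrier (hollow aluminium cups with a collar round the mouth, two round and two square; the fixed spares far back by the mixer do not count) into the four wells of the grey bucket carrier, one standing upright in each well, with like opposite like: the two round ones diagonally across from each other and the two square ones on the other diagonal. Leave the look-alikes without a collar (the plain round sleeve and the square block with four small bores), the culture dish and the hand counter standing where they are.

Things in the scene. Friction and masses are not known exactly. Their poses are not given: they have to be found in the camera images.
- carrier: grey plastic bucket carrier, fixed to the worktop: a plate 180 x 180 mm and 20 mm high with four round wells, 56 mm across and 14 mm deep (their floors are 6 mm above the worktop). Origin: centre of its underside, z up, x and y square to its sides; the well centres are at x = +-50 mm, y = +-50 mm. Two finger tabs 12 mm deep stick out on its x sides (204 mm overall), and a steel boss 20 mm across at the centre stands 3 mm above the plate.
- round_bucket_a: round aluminium rotor bucket: an open hollow cup, 57 mm tall, body about 34 mm across, with a collar 40 mm across and 9 mm high round its mouth (48 to 57 mm up), the place to grip it; stands upright. Origin: centre of its underside, z up along its axis. Two alike stand on the near part of the worktop, right of the carrier (the two fixed spares far back beside the mixer, beyond 0.85 m, are not wanted); either may take either well of a pair.
- round_bucket_b: round aluminium rotor bucket: an open hollow cup, 57 mm tall, body about 34 mm across, with a collar 40 mm across and 9 mm high round its mouth (48 to 57 mm up), the place to grip it; stands upright. Origin: centre of its underside, z up along its axis. Two alike stand on the near part of the worktop, right of the carrier (the two fixed spares far back beside the mixer, beyond 0.85 m, are not wanted); either may take either well of a pair.
- square_bucket_a: square aluminium rotor bucket: an open hollow cup, 50 mm tall, body 32 x 32 mm, with a square collar 40 x 40 mm and 9 mm high round its mouth (41 to 50 mm up), the place to grip it; stands upright. Origin: centre of its underside, z up, x and y square to its sides. Two alike stand on the near part of the worktop, right of the carrier (the two fixed spares far back beside the mixer, beyond 0.85 m, are not wanted); either may take either well of a pair.
- square_bucket_b: square aluminium rotor bucket: an open hollow cup, 50 mm tall, body 32 x 32 mm, with a square collar 40 x 40 mm and 9 mm high round its mouth (41 to 50 mm up), the place to grip it; stands upright. Origin: centre of its underside, z up, x and y square to its sides. Two alike stand on the near part of the worktop, right of the carrier (the two fixed spares far back beside the mixer, beyond 0.85 m, are not wanted); either may take either well of a pair.
- plain_sleeve: look-alike that must stay: a plain round aluminium sleeve, 38 mm across and 54 mm tall, hollow, open at the top, WITHOUT a collar. Origin: centre of its underside, z up.
- bored_block: look-alike that must stay: a solid square aluminium heating block, 40 x 40 x 50 mm tall, with four small bores (about 11 mm) in its top and no collar. Origin: centre of its underside, z up, x and y square to its sides.
- petri_dish: bystander: closed flat culture dish with a pink filling, 60 mm across, 17 mm high, left of the carrier. Origin: centre of its underside, z up.
- tally_counter: bystander: small round white hand counter, 65 x 45 x 26 mm high, left of and behind the carrier. Origin: centre of its underside, z up.
There are look-alikes about, which are no part of the job. Leave any red look-alike of the round_bucket_a alone. What is shaped like the plain_sleeve but blue or pink is not meant.

How it is judged:
By the outcome, as a careful person would: the job done as asked, in the order asked, and still so for the second after the job is handed in, with the robot touching nothing.
It also fails if it takes over 93 s, if anything falls off the work surface, if the arm or the gripper's body presses on something with over 40 N, if the wrist force passes 120 N, or if a joint passes its speed limit or range.

### The arm

A 6-joint arm with a two-finger parallel gripper is mounted at the origin on a cart in front of the work surface, level with it; the furniture and walls round the work are solid. World frame = base frame: x ahead of the robot, y to its left, z up, the work surface at z = 0. Lengths are in m, angles in rad, forces in N, time in s.
With the tool pointing down it reaches from about 0.35 to 0.975 m from the base axis. Payload 4.9 kg.
Tool frame: the origin (TCP) lies at the very end of the fingers, on their centre line; the grasp point (between the pads) lies 19 mm behind it (manip.tcp_to_grasp is the distance from the TCP to the grasp point, in m); z points along the fingers, y is the direction in which the jaws open and shut (so a half turn about z gives the same grasp; the last joint's range is limited). The gripper opens to 85 mm and grips with 20 to 120 N. Pads are 22 mm wide; open, the fingers measure 114 mm over their backs; the gripper's body (76 mm by 85 mm) begins 54 mm behind the grasp point. The pads swing forward as they close: fully open they stand 13 mm farther back than shut.
Start: joints at [-1.266, 0.053, 1.613, -0, 1.476, -0.119], TCP at [0.257, -0.57, 0.231] pointing down, gripper open.
Joint ranges: [-3.01, 3.01], [-1.01, 2.22], [0.06, 2.58], [-1.02, 4.17], [0.09, 2.62], [-3.14, 3.14]. Speed limits (rad/s): [2.57, 2.57, 3.14, 3.14, 3.14, 3.14].

### API

Orientations are given as a unit quaternion [w, x, y, z].
In Python, from plant import sensors, cams, job, finder, manip gives the robot as it stands.
- The arm moves only by the shell command python3 -m pendant 'ROWS'. ROWS is JSON, a list of rows, each an object of numbers: "wx", "wy", "wz": the turn, a rotation vector about the tool's x, y, z in degrees; "dx", "dy", "dz": the shift along the tool's x, y, z in m; "hand": the gripper's target within -1 to 1 (fully open at 1, half-way at 0, shut at -1). A call has 1 to 20 rows; each row is the pose to reach, as a shift and turn from the pose commanded when the call began, along the tool's axes at that moment; what a row does not reach only later rows make up. A row lasts 1/12 s, in which the tool goes at most 41.7 mm and 7.16 degrees, less where a joint would pass 70% of its speed; a pose out of reach is approached as far as the arm can. A call with a gripper value outside its range is refused whole. The fingers move at their own pace and stop on an object; the grip force is fixed at half the most. Time passes only in rows, so rows that repeat a pose let the fingers close. It gives the time, the measured TCP pose, the force and the opening at its end, in the units of the state.
- sensors.state(): the state, without advancing time (a new reading comes with each control period).
- cams.grab_frame(name): name is "scene" or "top"; returns (picture, depth): 480x640x3 uint8, red, green, blue; 480x640 float32, m along the optical axis (not along the pixel's ray), 0 where there is no reading.
- cams.calibration(name): a dict with "fov_y" (degrees; the focal length in pixels is half the picture's height over the tangent of half this angle, whatever the lens; pixels are square), "cx", "cy" (the principal point, pixels), "pose" (4x4, takes a point from camera to world coordinates). Camera axes: x right, y down, z forward; pixel columns grow to the right and rows downward; lengths in m; the calibration is good to about 2 mm. A picture is of the moment at which its call begins. calibration takes no time and is no camera call.
- job.job_done(): hands the job in, once; it reports no verdict.
Trained networks look in the newest picture that a camera, given by its name, has taken for a name from the list of things; names that differ only in an ending like _2 or _b are one class to them, and where a whole thing is asked for, a point or a joint stands for the part that bears it (a point fixed in the world has none). Each returns a list of dicts, best first, with "score" (0 to 1); they miss things now and then, are a little off and sometimes report something else, mostly with a low value. They report only what shows in the picture. A call takes as long as a camera call. They do not tell look-alikes from the thing itself.
- finder.look_for(camera, thing): "position" ([x, y, z] in m, in world coordinates, good to about 4 mm: the middle of the surface that is visible of it).
The state is a dict: "time": time; "joint_pos": joint angles; "joint_vel": joint speeds; "joint_efforts": joint torques, N m; "tool_pos": TCP position; "tool_rot": TCP orientation; "contact_force": force on the tool from outside, world axes, zero at the start; "ft_torque": the same for the moment, N m; "gripper_width": opening from 0.0 (shut) to 1.0 (fully open).
Only numpy, scipy, OpenCV 4.12 (cv2) and the standard library are available. Lean on these libraries where they do the work, as an engineer would, in place of code of your own. Each camera call takes 0.05 s, during which the arm holds its last target. There are 200 camera calls.

## Working session

There is one attempt and no reset: what is moved stays moved. The work goes in short steps, Python scripts to look and compute and a shell command to move; the robot and the scene stay as the last step left them, time stands still between calls to the robot, and variables do not carry over. Pictures are saved under pics/ and viewed, about 12 in all and at most 16, crops included, and the job is handed in when it is done.

```bash
ls; mkdir -p pics; python3 - <<'E'
from plant import sensors,cams,finder,manip
import cv2,numpy as np
for n in ("scene","top"):
    p,d=cams.grab_frame(n); cv2.imwrite(f"pics/{n}0.png",p[:,:,::-1]); np.save(f"{n}_d.npy",d)
    c=cams.calibration(n); print(n,c["fov_y"],c["cx"],c["cy"],np.round(c["pose"],3).tolist())
    for t in ("carrier","round_bucket_a","square_bucket_a","plain_sleeve","bored_block"):
        print(n,t,[(np.round(r["position"],3).tolist(),round(r["score"],2)) for r in finder.look_for(n,t)])
print(sensors.state(),manip.tcp_to_grasp)
E
```

```text
pics
scene 55.13487579237125 318.87737320460076 238.6760564880065 [[0.464, -0.449, 0.764, -0.419], [-0.886, -0.243, 0.395, -0.503], [0.009, -0.86, -0.511, 0.68], [0.0, 0.0, 0.0, 1.0]]
scene carrier [([0.563, 0.123, 0.016], 0.97)]
scene round_bucket_a [([0.402, -0.441, 0.039], 0.79), ([0.408, -0.37, 0.041], 0.72), ([0.453, -0.12, 0.04], 0.69), ([0.454, -0.298, 0.046], 0.69)]
scene square_bucket_a [([0.542, -0.247, 0.035], 0.76), ([0.446, -0.222, 0.031], 0.76)]
scene plain_sleeve [([0.55, -0.127, 0.037], 0.79), ([0.435, -0.044, 0.037], 0.6)]
scene bored_block [([0.663, -0.135, 0.036], 0.66)]
top 47.28779239656882 324.026845175123 235.7556771641887 [[-0.015, -0.981, 0.195, 0.297], [-1.0, 0.016, 0.002, -0.014], [-0.005, -0.195, -0.981, 1.296], [0.0, 0.0, 0.0, 1.0]]
top carrier [([0.576, 0.129, 0.02], 0.72)]
top round_bucket_a [([0.458, -0.108, 0.041], 0.72), ([0.414, -0.448, 0.038], 0.66), ([0.422, -0.372, 0.039], 0.53), ([0.475, -0.306, 0.037], 0.51), ([0.684, -0.128, 0.051], 0.16)]
top square_bucket_a [([0.458, -0.229, 0.043], 0.68), ([0.559, -0.246, 0.044], 0.53)]
top plain_sleeve [([0.566, -0.125, 0.024], 0.85), ([0.582, -0.037, 0.02], 0.83), ([0.449, -0.038, 0.011], 0.8)]
top bored_block [([0.684, -0.127, 0.048], 0.75)]
{'time': 0.6, 'joint_pos': array([-1.26601574e+00,  5.26889457e-02,  1.61290113e+00, -1.29598559e-05,
        1.47598790e+00, -1.19003758e-01]), 'joint_vel': array([-0.00031673,  0.00078987,  0.00056216, -0.00012625,  0.00087485,
        0.00080743]), 'joint_efforts': array([-2.39764559e-04, -3.93405676e+01, -3.70231175e+01, -1.37451043e-04,
        7.09554188e-04, -2.97313193e-05]), 'tool_pos': array([ 0.25699812, -0.56969873,  0.23130976]), 'tool_rot': array([ 7.90531241e-06,  9.77634593e-01,  2.10310729e-01, -5.74233035e-06]), 'contact_force': array([ 0.64136591, -0.20644936,  0.82816427]), 'ft_torque': array([0.01984451, 0.01871799, 0.02159845]), 'gripper_width': 0.9985966340507756} 0.0187
```

View pics/top0.png

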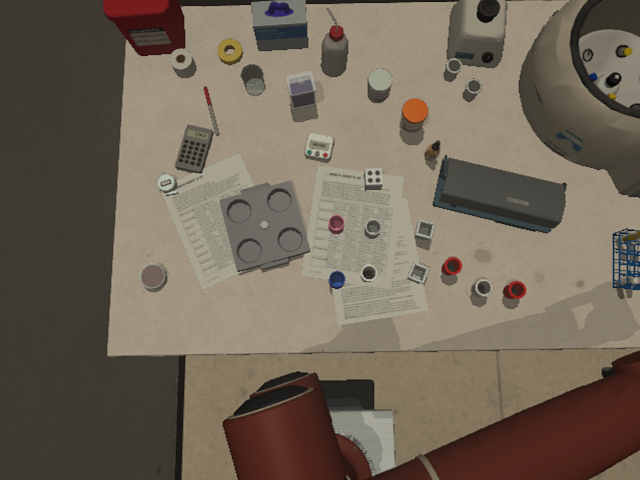

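View pics/scene0.png

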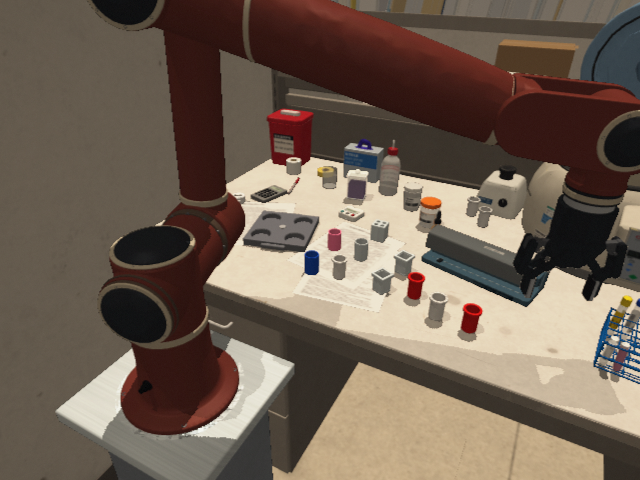

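The top view shows the carrier at about (265,225), the collared round cups at (368,272) and (483,287), and the squares at (425,231) and (418,272). The red cups are at (452,267) and (515,289), the grey sleeve at (373,228), and the blue and pink sleeves at (337,280) and (336,224). Next I'll measure with depth and zoom in to check the collars.

```bash
cat > h.py <<'E'
from plant import sensors,cams
import numpy as np,cv2
def cloud(n):
    p,d=cams.grab_frame(n); c=cams.calibration(n); f=240/np.tan(np.radians(c["fov_y"]/2))
    v,u=np.mgrid[:480,:640]
    P=np.stack([(u-c["cx"])*d/f,(v-c["cy"])*d/f,d,np.ones_like(d)],-1)@np.array(c["pose"]).T
    P=P[...,:3]; P[d==0]=np.nan
    return p,P
E
python3 - <<'E'
from h import *
p,P=cloud("top"); q,Q=cloud("scene")
for nm,g in dict(rA=(.458,-.108),rB=(.420,-.371),sA=(.456,-.228),sB=(.556,-.247),sleeve=(.566,-.127),block=(.68,-.13),red1=(.47,-.303),red2=(.41,-.446),blue=(.445,-.04)).items():
    for n,C in (("t",P),("s",Q)):
        m=(np.hypot(C[...,0]-g[0],C[...,1]-g[1])<.034)
        z=C[...,2]; zt=np.nanpercentile(z[m&(z>.02)],97)
        k=C[m&(z>zt-.006)][:,:2].astype(np.float32)
        r=cv2.minAreaRect(k*1000); c=cv2.minEnclosingCircle(k*1000)
        print(nm,n,"ztop %.3f"%zt,len(k),"rect",np.round(r[0]),np.round(r[1]),round(r[2],1),"circ",np.round(c[0]),round(c[1]))
for n,C in (("t",P),("s",Q)):
    m=(abs(C[...,0]-.57)<.16)&(abs(C[...,1]-.125)<.15)&(C[...,2]>.014)&(C[...,2]<.0225)
    m=cv2.morphologyEx(m.astype(np.uint8),cv2.MORPH_OPEN,np.ones((3,3)))
    k,l,s,_=cv2.connectedComponentsWithStats(m); i=1+s[1:,4].argmax()
    r=cv2.minAreaRect((C[l==i][:,:2]*1000).astype(np.float32)); print("carrier",n,r)
cv2.imwrite("pics/crops.png",np.hstack([cv2.resize(p[150:310,300:540],None,fx=1.66,fy=1.66*1.5,interpolation=2),cv2.resize(q[210:350,295:495],(400,398),interpolation=2)])[:,:,::-1])
# ortho map of carrier (world x up, y left, 0.5mm/px) using plane z=.02
c=cams.calibration("top");f=240/np.tan(np.radians(c["fov_y"]/2));T=np.linalg.inv(np.array(c["pose"]))
a,b=np.mgrid[:520,:520]; W=np.stack([.70-a*.0005,.255-b*.0005,np.full(a.shape,.02),np.ones(a.shape)],-1)@T.T
im=cv2.remap(p,(W[...,0]/W[...,2]*f+c["cx"]).astype(np.float32),(W[...,1]/W[...,2]*f+c["cy"]).astype(np.float32),2)
cv2.imwrite("pics/ortho.png",im[:,:,::-1])
E
```

```text
rA t ztop 0.062 84 rect [ 456. -112.] [37. 39.] 88.5 circ [ 456. -113.] 20
rA s ztop 0.058 87 rect [ 454. -108.] [42. 37.] 25.3 circ [ 454. -110.] 23
rB t ztop 0.061 95 rect [ 419. -370.] [39. 37.] 88.3 circ [ 419. -371.] 20
rB s ztop 0.057 130 rect [ 417. -367.] [41. 39.] 9.2 circ [ 416. -367.] 22
sA t ztop 0.054 117 rect [ 456. -226.] [40. 40.] 65.6 circ [ 455. -226.] 26
sA s ztop 0.051 132 rect [ 453. -223.] [41. 43.] 70.2 circ [ 452. -223.] 27
sB t ztop 0.054 128 rect [ 557. -247.] [39. 41.] 75.2 circ [ 557. -247.] 27
sB s ztop 0.051 109 rect [ 554. -243.] [41. 45.] 71.5 circ [ 555. -242.] 27
sleeve t ztop 0.057 57 rect [ 563. -126.] [35. 36.] 87.1 circ [ 563. -126.] 19
sleeve s ztop 0.054 66 rect [ 560. -121.] [38. 34.] 23.1 circ [ 559. -121.] 20
block t ztop 0.055 155 rect [ 686. -132.] [38. 41.] 88.6 circ [ 686. -132.] 28
block s ztop 0.051 117 rect [ 683. -127.] [49. 41.] 0.3 circ [ 681. -128.] 30
red1 t ztop 0.062 88 rect [ 469. -305.] [38. 39.] 0.6 circ [ 470. -305.] 20
red1 s ztop 0.058 112 rect [ 466. -301.] [40. 39.] 18.0 circ [ 467. -301.] 21
red2 t ztop 0.062 99 rect [ 413. -446.] [37. 38.] 5.1 circ [ 412. -445.] 21
red2 s ztop 0.057 144 rect [ 409. -442.] [43. 38.] 11.0 circ [ 409. -442.] 22
blue t ztop 0.057 62 rect [445. -40.] [35. 36.] 45.1 circ [445. -40.] 19
blue s ztop 0.055 73 rect [442. -36.] [37. 36.] 4.9 circ [442. -35.] 20
carrier t ((586.1351928710938, 160.61871337890625), (64.87022399902344, 116.43063354492188), 40.98860549926758)
carrier s ((576.46728515625, 135.82846069335938), (202.9962921142578, 183.13650512695312), 15.278470039367676)
```

View pics/crops.png

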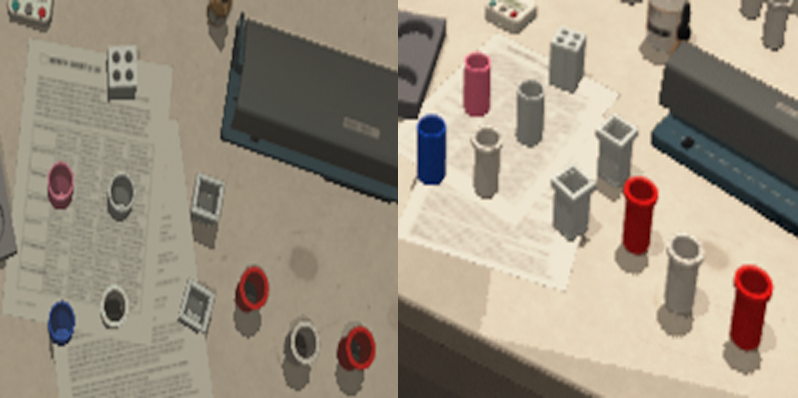

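View pics/ortho.png

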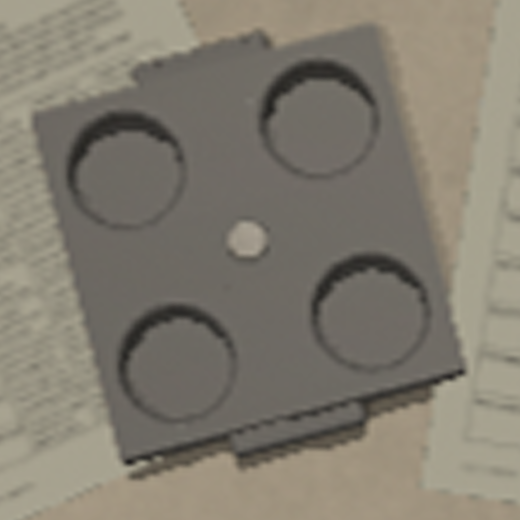

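The crops confirm that the collared grey cups are the targets; the sleeve and block have no collar. The ortho view shows the four wells and gives a carrier yaw of about 14.8°. The two cameras agree to about 4 mm, so I use their mean. Next comes a helper that works out the tool-frame shifts.

```bash
cat > go.py <<'E'
# usage: go.py x y z jawdeg -> shift/turn in tool axes from present pose
import sys,numpy as np
from scipy.spatial.transform import Rotation as R
from plant import sensors
s=sensors.state(); w,x,y,z=s["tool_rot"]; r=R.from_quat([x,y,z,w])
X,Y,Z,j=map(float,sys.argv[1:5]); th=np.radians(j+90)
t=R.from_matrix(np.array([[np.cos(th),np.sin(th),0],[np.sin(th),-np.cos(th),0],[0,0,-1]]))
ts=[t,t*R.from_rotvec([0,0,np.pi])]; v=min(((r.inv()*k).as_rotvec(True) for k in ts),key=np.linalg.norm)
print("t %.2f d"%s["time"],np.round(r.inv().apply(np.array([X,Y,Z])-s["tool_pos"]),4),"w",np.round(v,1),"grip",round(s["gripper_width"],3),"F",np.round(s["contact_force"],1),"pos",np.round(s["tool_pos"],4),"j6",round(s["joint_pos"][5],2))
E
python3 go.py .418 -.369 .12 -21
```

```text
t 0.70 d [ 0.2293 -0.1168  0.1113] w [  0.    0.  -44.7] grip 0.999 F [ 0.6 -1.1  0. ] pos [ 0.257  -0.5697  0.2314] j6 -0.12
```

```bash
python3 -m pendant '[{"dx":0.229,"dy":-0.117,"dz":0.111,"wz":-44.7,"hand":0.6},{"dx":0.229,"dy":-0.117,"dz":0.111,"wz":-44.7,"hand":0.6},{"dx":0.229,"dy":-0.117,"dz":0.111,"wz":-44.7,"hand":0.6},{"dx":0.229,"dy":-0.117,"dz":0.111,"wz":-44.7,"hand":0.6},{"dx":0.229,"dy":-0.117,"dz":0.111,"wz":-44.7,"hand":0.6},{"dx":0.229,"dy":-0.117,"dz":0.111,"wz":-44.7,"hand":0.6},{"dx":0.229,"dy":-0.117,"dz":0.111,"wz":-44.7,"hand":0.6},{"dx":0.229,"dy":-0.117,"dz":0.111,"wz":-44.7,"hand":0.6},{"dx":0.229,"dy":-0.117,"dz":0.111,"wz":-44.7,"hand":0.6},{"dx":0.229,"dy":-0.117,"dz":0.111,"wz":-44.7,"hand":0.6},{"dx":0.229,"dy":-0.117,"dz":0.111,"wz":-44.7,"hand":0.6}]'
python3 go.py .418 -.369 .031 -21
python3 - <<'E'
from h import *
p,P=cloud("top");q,Q=cloud("scene")
cv2.imwrite("pics/hover.png",np.hstack([cv2.resize(p[200:340,400:580],(400,311),interpolation=2),cv2.resize(q[220:360,370:550],(400,311),interpolation=2)])[:,:,::-1])
E
```

```text
t 0.70 d [ 0.2293 -0.1168  0.2003] w [  0.    0.  -44.7] grip 0.999 F [ 0.6 -1.1  0. ] pos [ 0.257  -0.5697  0.2314] j6 -0.12invalid input
```

View pics/hover.png

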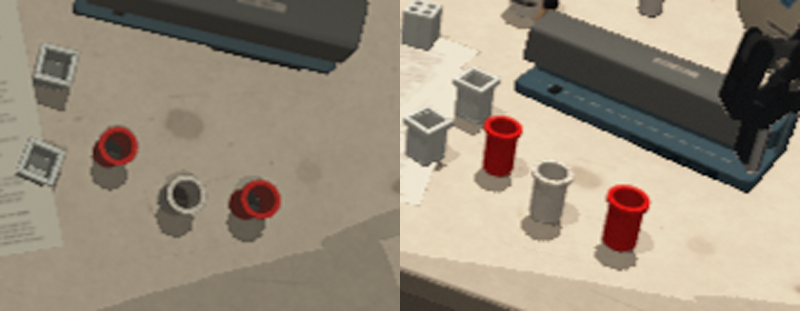

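The call was refused and the arm didn't move; the view only shows the cups still standing. I'll retry with every key in the row.

```bash
python3 -m pendant '[{"wx":0,"wy":0,"wz":-7,"dx":0.03,"dy":-0.015,"dz":0.015,"hand":0.6}]'; echo rc $?
```

```text
time: 0.88
tool_pos: [0.2764, -0.5482, 0.2199]
tool_rot: [0.004, 0.963, 0.268, -0.001]
contact_force: [0.5, 0.8, 0.7]
gripper_width: 0.879
rc 0
```

```bash
python3 go.py .418 -.369 .12 -21
```

```text
t 0.88 d [ 0.2142 -0.081   0.0985] w [  0.3   0.3 -37.9] grip 0.879 F [0.5 0.8 0.7] pos [ 0.2764 -0.5482  0.2199] j6 -0.2
```

```bash
python3 -m pendant '[{"wx":0,"wy":0,"wz":-38,"dx":0.21,"dy":-0.08,"dz":0.098,"hand":0.6},{"wx":0,"wy":0,"wz":-38,"dx":0.21,"dy":-0.08,"dz":0.098,"hand":0.6},{"wx":0,"wy":0,"wz":-38,"dx":0.21,"dy":-0.08,"dz":0.098,"hand":0.6},{"wx":0,"wy":0,"wz":-38,"dx":0.21,"dy":-0.08,"dz":0.098,"hand":0.6},{"wx":0,"wy":0,"wz":-38,"dx":0.21,"dy":-0.08,"dz":0.098,"hand":0.6},{"wx":0,"wy":0,"wz":-38,"dx":0.21,"dy":-0.08,"dz":0.098,"hand":0.6},{"wx":0,"wy":0,"wz":-38,"dx":0.21,"dy":-0.08,"dz":0.098,"hand":0.6},{"wx":0,"wy":0,"wz":-38,"dx":0.21,"dy":-0.08,"dz":0.098,"hand":0.6},{"wx":0,"wy":0,"wz":-38,"dx":0.21,"dy":-0.08,"dz":0.098,"hand":0.6},{"wx":0,"wy":0,"wz":-38,"dx":0.21,"dy":-0.08,"dz":0.098,"hand":0.6}]'
python3 go.py .418 -.369 .031 -21
python3 - <<'E'
from h import *
p,P=cloud("top");q,Q=cloud("scene")
cv2.imwrite("pics/hover2.png",np.hstack([cv2.resize(p[200:340,400:580],(400,311),interpolation=2),cv2.resize(q[180:360,370:550],(311,311),interpolation=2)])[:,:,::-1])
E
```

```text
time: 1.72
tool_pos: [0.4161, -0.3678, 0.1195]
tool_rot: [0.001, 0.823, 0.568, -0.0]
contact_force: [-0.3, 0.4, 1.1]
gripper_width: 0.8
t 1.72 d [-0.0003  0.0021  0.0885] w [0.1 0.1 0.2] grip 0.8 F [-0.3  0.4  1.1] pos [ 0.4161 -0.3678  0.1195] j6 -0.49
```

View pics/hover2.png

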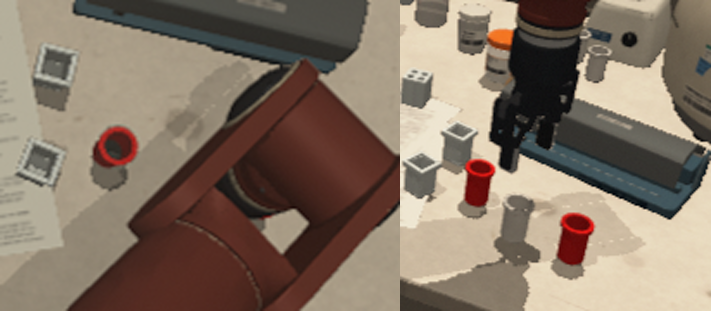

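The gripper hangs over the grey cup between the red ones, with its jaws clear of both. Going down and closing.

```bash
python3 -m pendant '[{"wx":0,"wy":0,"wz":0,"dx":0,"dy":0.002,"dz":0.03,"hand":0.6},{"wx":0,"wy":0,"wz":0,"dx":0,"dy":0.002,"dz":0.06,"hand":0.6},{"wx":0,"wy":0,"wz":0,"dx":0,"dy":0.002,"dz":0.088,"hand":0.6},{"wx":0,"wy":0,"wz":0,"dx":0,"dy":0.002,"dz":0.088,"hand":0.6},{"wx":0,"wy":0,"wz":0,"dx":0,"dy":0.002,"dz":0.088,"hand":-1},{"wx":0,"wy":0,"wz":0,"dx":0,"dy":0.002,"dz":0.088,"hand":-1},{"wx":0,"wy":0,"wz":0,"dx":0,"dy":0.002,"dz":0.088,"hand":-1},{"wx":0,"wy":0,"wz":0,"dx":0,"dy":0.002,"dz":0.088,"hand":-1},{"wx":0,"wy":0,"wz":0,"dx":0,"dy":0.002,"dz":0.088,"hand":-1},{"wx":0,"wy":0,"wz":0,"dx":0,"dy":0.002,"dz":0.088,"hand":-1},{"wx":0,"wy":0,"wz":0,"dx":0,"dy":0.002,"dz":0.088,"hand":-1},{"wx":0,"wy":0,"wz":0,"dx":0,"dy":0.002,"dz":0.088,"hand":-1}]'
python3 go.py .418 -.369 .18 -21
```

```text
time: 2.82
tool_pos: [0.4194, -0.3688, 0.0331]
tool_rot: [0.003, 0.823, 0.568, 0.0]
contact_force: [-0.5, 0.1, 6.5]
gripper_width: 0.432
t 2.82 d [-0.0011 -0.0006 -0.1469] w [0.2 0.2 0.3] grip 0.432 F [-0.5  0.1  6.5] pos [ 0.4194 -0.3688  0.0331] j6 -0.49
```

```bash
python3 -m pendant '[{"wx":0,"wy":0,"wz":0,"dx":0,"dy":0,"dz":-0.03,"hand":-1},{"wx":0,"wy":0,"wz":0,"dx":0,"dy":0,"dz":-0.07,"hand":-1},{"wx":0,"wy":0,"wz":0,"dx":0,"dy":0,"dz":-0.11,"hand":-1},{"wx":0,"wy":0,"wz":0,"dx":0,"dy":0,"dz":-0.147,"hand":-1},{"wx":0,"wy":0,"wz":0,"dx":0,"dy":0,"dz":-0.147,"hand":-1}]'
python3 go.py .6135 .194 .18 14.8
python3 - <<'E'
from h import *
q,Q=cloud("scene")
cv2.imwrite("pics/lift.png",cv2.resize(q[100:340,350:590],(600,600),interpolation=2)[:,:,::-1])
E
```

```text
time: 3.23
tool_pos: [0.4214, -0.3706, 0.1878]
tool_rot: [0.008, 0.823, 0.569, 0.001]
contact_force: [0.9, -1.2, 0.7]
gripper_width: 0.43
t 3.23 d [ 0.5961 -0.02    0.0029] w [  0.7   0.7 -35.5] grip 0.43 F [ 0.9 -1.2  0.7] pos [ 0.4214 -0.3706  0.1878] j6 -0.49
```

View pics/lift.png

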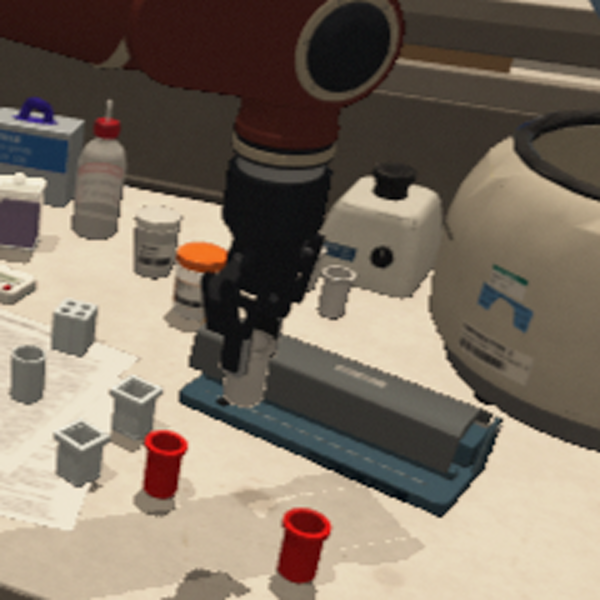

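The bucket is held upright. On to well W1.

```bash
python3 -m pendant '[{"wx":0,"wy":0,"wz":-35.5,"dx":0.596,"dy":-0.02,"dz":0.03,"hand":-1},{"wx":0,"wy":0,"wz":-35.5,"dx":0.596,"dy":-0.02,"dz":0.03,"hand":-1},{"wx":0,"wy":0,"wz":-35.5,"dx":0.596,"dy":-0.02,"dz":0.03,"hand":-1},{"wx":0,"wy":0,"wz":-35.5,"dx":0.596,"dy":-0.02,"dz":0.03,"hand":-1},{"wx":0,"wy":0,"wz":-35.5,"dx":0.596,"dy":-0.02,"dz":0.03,"hand":-1},{"wx":0,"wy":0,"wz":-35.5,"dx":0.596,"dy":-0.02,"dz":0.03,"hand":-1},{"wx":0,"wy":0,"wz":-35.5,"dx":0.596,"dy":-0.02,"dz":0.03,"hand":-1},{"wx":0,"wy":0,"wz":-35.5,"dx":0.596,"dy":-0.02,"dz":0.03,"hand":-1},{"wx":0,"wy":0,"wz":-35.5,"dx":0.596,"dy":-0.02,"dz":0.03,"hand":-1},{"wx":0,"wy":0,"wz":-35.5,"dx":0.596,"dy":-0.02,"dz":0.03,"hand":-1},{"wx":0,"wy":0,"wz":-35.5,"dx":0.596,"dy":-0.02,"dz":0.03,"hand":-1},{"wx":0,"wy":0,"wz":-35.5,"dx":0.596,"dy":-0.02,"dz":0.03,"hand":-1},{"wx":0,"wy":0,"wz":-35.5,"dx":0.596,"dy":-0.02,"dz":0.03,"hand":-1},{"wx":0,"wy":0,"wz":-35.5,"dx":0.596,"dy":-0.02,"dz":0.03,"hand":-1},{"wx":0,"wy":0,"wz":-35.5,"dx":0.596,"dy":-0.02,"dz":0.03,"hand":-1},{"wx":0,"wy":0,"wz":-35.5,"dx":0.596,"dy":-0.02,"dz":0.03,"hand":-1},{"wx":0,"wy":0,"wz":-35.5,"dx":0.596,"dy":-0.02,"dz":0.03,"hand":-1},{"wx":0,"wy":0,"wz":-35.5,"dx":0.596,"dy":-0.02,"dz":0.03,"hand":-1},{"wx":0,"wy":0,"wz":-35.5,"dx":0.596,"dy":-0.02,"dz":0.03,"hand":-1},{"wx":0,"wy":0,"wz":-35.5,"dx":0.596,"dy":-0.02,"dz":0.03,"hand":-1}]'
python3 go.py .6135 .194 .04 14.8
```

```text
time: 4.95
tool_pos: [0.6099, 0.1961, 0.1472]
tool_rot: [-0.0, 0.611, 0.792, -0.0]
contact_force: [0.3, 0.7, -1.4]
gripper_width: 0.433
t 4.95 d [-0.0029  0.003   0.1072] w [-0.   0.  -0.1] grip 0.433 F [ 0.3  0.7 -1.4] pos [0.6099 0.1961 0.1472] j6 -0.06
```

```bash
python3 -m pendant '[{"wx":0,"wy":0,"wz":0,"dx":-0.003,"dy":0.003,"dz":0.03,"hand":-1},{"wx":0,"wy":0,"wz":0,"dx":-0.003,"dy":0.003,"dz":0.06,"hand":-1},{"wx":0,"wy":0,"wz":0,"dx":-0.003,"dy":0.003,"dz":0.085,"hand":-1},{"wx":0,"wy":0,"wz":0,"dx":-0.003,"dy":0.003,"dz":0.1,"hand":-1},{"wx":0,"wy":0,"wz":0,"dx":-0.003,"dy":0.003,"dz":0.107,"hand":-1},{"wx":0,"wy":0,"wz":0,"dx":-0.003,"dy":0.003,"dz":0.107,"hand":-1},{"wx":0,"wy":0,"wz":0,"dx":-0.003,"dy":0.003,"dz":0.107,"hand":-1}]'
python3 go.py .6135 .194 .039 14.8
python3 - <<'E'
from h import *
q,Q=cloud("scene")
cv2.imwrite("pics/place1.png",cv2.resize(q[110:270,210:410],(700,560),interpolation=2)[:,:,::-1])
E
```

```text
time: 5.53
tool_pos: [0.6147, 0.1951, 0.0414]
tool_rot: [0.001, 0.611, 0.792, 0.001]
contact_force: [0.9, -0.4, -0.8]
gripper_width: 0.426
t 5.53 d [-0.0008 -0.0014  0.0024] w [ 0.1  0.  -0.1] grip 0.426 F [ 0.9 -0.4 -0.8] pos [0.6147 0.1951 0.0414] j6 -0.07
```

View pics/place1.png

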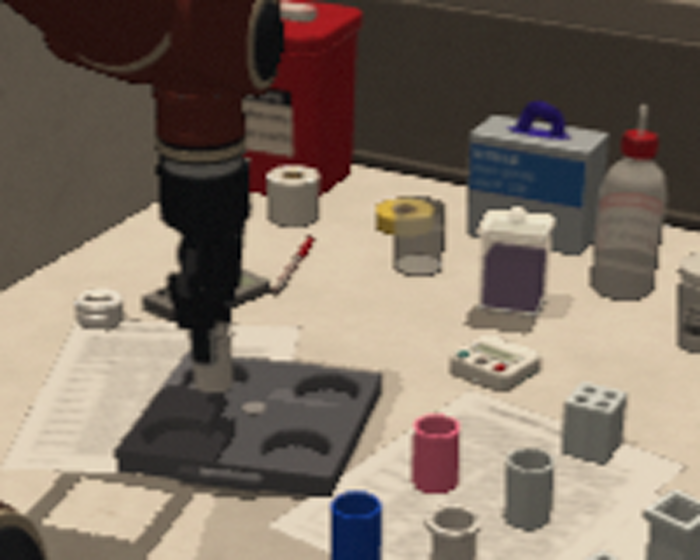

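The bucket is in the far-left well, just above its floor. I'll lower it the last 2–3 mm, release and lift.

```bash
python3 -m pendant '[{"wx":0,"wy":0,"wz":0,"dx":0,"dy":0,"dz":0.003,"hand":-1},{"wx":0,"wy":0,"wz":0,"dx":0,"dy":0,"dz":0.003,"hand":-1},{"wx":0,"wy":0,"wz":0,"dx":0,"dy":0,"dz":0.003,"hand":0.4},{"wx":0,"wy":0,"wz":0,"dx":0,"dy":0,"dz":0.003,"hand":0.4},{"wx":0,"wy":0,"wz":0,"dx":0,"dy":0,"dz":0.003,"hand":0.4},{"wx":0,"wy":0,"wz":0,"dx":0,"dy":0,"dz":0.003,"hand":0.4},{"wx":0,"wy":0,"wz":0,"dx":0,"dy":0,"dz":-0.02,"hand":0.4},{"wx":0,"wy":0,"wz":0,"dx":0,"dy":0,"dz":-0.06,"hand":0.4},{"wx":0,"wy":0,"wz":0,"dx":0,"dy":0,"dz":-0.1,"hand":0.6},{"wx":0,"wy":0,"wz":0,"dx":0,"dy":0,"dz":-0.1,"hand":0.6},{"wx":0,"wy":0,"wz":0,"dx":0,"dy":0,"dz":-0.1,"hand":0.6}]'
python3 go.py .5555 -.245 .14 74
```

```text
time: 6.5
tool_pos: [0.6163, 0.196, 0.1448]
tool_rot: [0.003, 0.61, 0.792, 0.003]
contact_force: [0.1, -0.5, -0.6]
gripper_width: 0.8
t 6.50 d [-0.4108 -0.1713  0.0037] w [  0.4   0.3 -59.2] grip 0.8 F [ 0.1 -0.5 -0.6] pos [0.6163 0.196  0.1448] j6 -0.07
```

```bash
python3 -m pendant '[{"wx":0,"wy":0,"wz":-59.2,"dx":-0.411,"dy":-0.171,"dz":0.004,"hand":0.6},{"wx":0,"wy":0,"wz":-59.2,"dx":-0.411,"dy":-0.171,"dz":0.004,"hand":0.6},{"wx":0,"wy":0,"wz":-59.2,"dx":-0.411,"dy":-0.171,"dz":0.004,"hand":0.6},{"wx":0,"wy":0,"wz":-59.2,"dx":-0.411,"dy":-0.171,"dz":0.004,"hand":0.6},{"wx":0,"wy":0,"wz":-59.2,"dx":-0.411,"dy":-0.171,"dz":0.004,"hand":0.6},{"wx":0,"wy":0,"wz":-59.2,"dx":-0.411,"dy":-0.171,"dz":0.004,"hand":0.6},{"wx":0,"wy":0,"wz":-59.2,"dx":-0.411,"dy":-0.171,"dz":0.004,"hand":0.6},{"wx":0,"wy":0,"wz":-59.2,"dx":-0.411,"dy":-0.171,"dz":0.004,"hand":0.6},{"wx":0,"wy":0,"wz":-59.2,"dx":-0.411,"dy":-0.171,"dz":0.004,"hand":0.6},{"wx":0,"wy":0,"wz":-59.2,"dx":-0.411,"dy":-0.171,"dz":0.004,"hand":0.6},{"wx":0,"wy":0,"wz":-59.2,"dx":-0.411,"dy":-0.171,"dz":0.004,"hand":0.6},{"wx":0,"wy":0,"wz":-59.2,"dx":-0.411,"dy":-0.171,"dz":0.004,"hand":0.6},{"wx":0,"wy":0,"wz":-59.2,"dx":-0.411,"dy":-0.171,"dz":0.004,"hand":0.6},{"wx":0,"wy":0,"wz":-59.2,"dx":-0.411,"dy":-0.171,"dz":0.004,"hand":0.6},{"wx":0,"wy":0,"wz":-59.2,"dx":-0.411,"dy":-0.171,"dz":0.004,"hand":0.6},{"wx":0,"wy":0,"wz":-59.2,"dx":-0.411,"dy":-0.171,"dz":0.004,"hand":0.6}]'
python3 go.py .5555 -.245 .025 74
python3 - <<'E'
from h import *
p,P=cloud("top"); q,Q=cloud("scene")
cv2.imwrite("pics/c1.png",np.hstack([cv2.resize(p[160:290,200:330],(400,400),interpolation=2),cv2.resize(q[150:310,320:480],(400,400),interpolation=2)])[:,:,::-1])
E
```

```text
time: 7.83
tool_pos: [0.5534, -0.2439, 0.1357]
tool_rot: [-0.0, 0.138, 0.99, 0.0]
contact_force: [-0.1, 0.0, -0.3]
gripper_width: 0.801
t 7.83 d [-0.0024 -0.0006  0.1107] w [ 0.  -0.1  0.1] grip 0.801 F [-0.1  0.  -0.3] pos [ 0.5534 -0.2439  0.1357] j6 -1.83
```

View pics/c1.png

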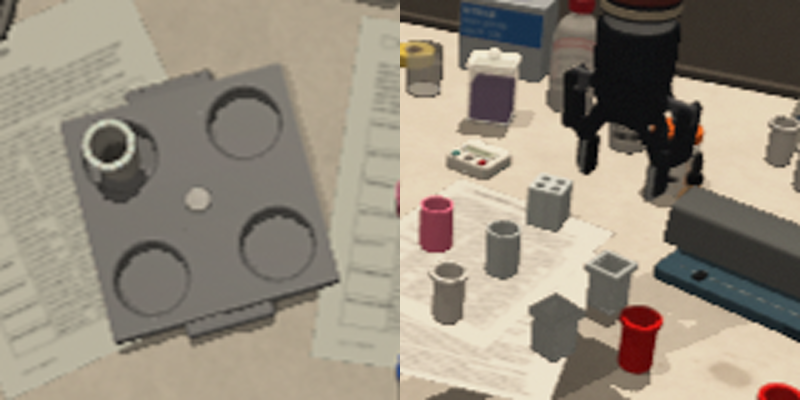

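The first bucket stands in well W1 and the jaws are over the far square bucket. Going down to grip it.

```bash
python3 -m pendant '[{"wx":0,"wy":0,"wz":0,"dx":-0.002,"dy":0,"dz":0.03,"hand":0.6},{"wx":0,"wy":0,"wz":0,"dx":-0.002,"dy":0,"dz":0.06,"hand":0.6},{"wx":0,"wy":0,"wz":0,"dx":-0.002,"dy":0,"dz":0.09,"hand":0.6},{"wx":0,"wy":0,"wz":0,"dx":-0.002,"dy":0,"dz":0.11,"hand":0.6},{"wx":0,"wy":0,"wz":0,"dx":-0.002,"dy":0,"dz":0.11,"hand":0.6},{"wx":0,"wy":0,"wz":0,"dx":-0.002,"dy":0,"dz":0.11,"hand":-1},{"wx":0,"wy":0,"wz":0,"dx":-0.002,"dy":0,"dz":0.11,"hand":-1},{"wx":0,"wy":0,"wz":0,"dx":-0.002,"dy":0,"dz":0.11,"hand":-1},{"wx":0,"wy":0,"wz":0,"dx":-0.002,"dy":0,"dz":0.11,"hand":-1},{"wx":0,"wy":0,"wz":0,"dx":-0.002,"dy":0,"dz":0.11,"hand":-1},{"wx":0,"wy":0,"wz":0,"dx":-0.002,"dy":0,"dz":0.11,"hand":-1},{"wx":0,"wy":0,"wz":0,"dx":-0.002,"dy":0,"dz":0.11,"hand":-1},{"wx":0,"wy":0,"wz":0,"dx":-0.002,"dy":0,"dz":0.11,"hand":-1}]'
python3 go.py .5555 -.245 .18 74
```

```text
time: 9.02
tool_pos: [0.557, -0.2469, 0.0288]
tool_rot: [0.002, 0.139, 0.99, -0.001]
contact_force: [-0.2, 1.4, 6.4]
gripper_width: 0.454
t 9.02 d [ 0.0013  0.0013 -0.1512] w [-0.   0.2 -0. ] grip 0.454 F [-0.2  1.4  6.4] pos [ 0.557  -0.2469  0.0288] j6 -1.83
```

```bash
python3 -m pendant '[{"wx":0,"wy":0,"wz":0,"dx":0,"dy":0,"dz":-0.03,"hand":-1},{"wx":0,"wy":0,"wz":0,"dx":0,"dy":0,"dz":-0.07,"hand":-1},{"wx":0,"wy":0,"wz":0,"dx":0,"dy":0,"dz":-0.11,"hand":-1},{"wx":0,"wy":0,"wz":0,"dx":0,"dy":0,"dz":-0.14,"hand":-1},{"wx":0,"wy":0,"wz":0,"dx":0,"dy":0,"dz":-0.14,"hand":-1},{"wx":0,"wy":0,"wz":0,"dx":0,"dy":0,"dz":-0.14,"hand":-1}]'
python3 go.py .6395 .0975 .15 74
python3 - <<'E'
from h import *
for n in("top","scene"):
    p,C=cloud(n); m=np.hypot(C[...,0]-.6135,C[...,1]-.194)<.034; z=C[...,2]
    zt=np.percentile(z[m],97); k=C[m&(z>zt-.006)][:,:2].astype(np.float32); r=cv2.minAreaRect(k*1000); print(n,zt,np.round(r[0]),np.round(r[1]))
E
```

```text
time: 9.52
tool_pos: [0.5565, -0.2471, 0.1695]
tool_rot: [0.003, 0.139, 0.99, -0.001]
contact_force: [0.6, -0.0, -2.1]
gripper_width: 0.455
t 9.52 d [0.0154 0.3542 0.0188] w [-0.1  0.3 -0. ] grip 0.455 F [ 0.6 -0.  -2.1] pos [ 0.5565 -0.2471  0.1695] j6 -1.83
top 0.06496387943067143 [614. 193.] [39. 39.]
scene 0.06307007488656748 [612. 197.] [40. 39.]
```

The first bucket's rim is at 63 mm, as expected, and it is centred in the well. Carrying the square to W2.

```bash
python3 -m pendant '[{"wx":0,"wy":0,"wz":0,"dx":0.015,"dy":0.354,"dz":0.02,"hand":-1},{"wx":0,"wy":0,"wz":0,"dx":0.015,"dy":0.354,"dz":0.02,"hand":-1},{"wx":0,"wy":0,"wz":0,"dx":0.015,"dy":0.354,"dz":0.02,"hand":-1},{"wx":0,"wy":0,"wz":0,"dx":0.015,"dy":0.354,"dz":0.02,"hand":-1},{"wx":0,"wy":0,"wz":0,"dx":0.015,"dy":0.354,"dz":0.02,"hand":-1},{"wx":0,"wy":0,"wz":0,"dx":0.015,"dy":0.354,"dz":0.02,"hand":-1},{"wx":0,"wy":0,"wz":0,"dx":0.015,"dy":0.354,"dz":0.02,"hand":-1},{"wx":0,"wy":0,"wz":0,"dx":0.015,"dy":0.354,"dz":0.02,"hand":-1},{"wx":0,"wy":0,"wz":0,"dx":0.015,"dy":0.354,"dz":0.02,"hand":-1},{"wx":0,"wy":0,"wz":0,"dx":0.015,"dy":0.354,"dz":0.02,"hand":-1},{"wx":0,"wy":0,"wz":0,"dx":0.015,"dy":0.354,"dz":0.02,"hand":-1},{"wx":0,"wy":0,"wz":0,"dx":0.015,"dy":0.354,"dz":0.02,"hand":-1},{"wx":0,"wy":0,"wz":0,"dx":0.015,"dy":0.354,"dz":0.02,"hand":-1}]'
python3 go.py .6395 .0975 .036 74
```

```text
time: 10.7
tool_pos: [0.6378, 0.0969, 0.145]
tool_rot: [-0.001, 0.14, 0.99, -0.0]
contact_force: [-0.2, -0.1, -1.0]
gripper_width: 0.449
t 10.70 d [-0.0017  0.0011  0.109 ] w [-0.1 -0.1 -0.1] grip 0.449 F [-0.2 -0.1 -1. ] pos [0.6378 0.0969 0.145 ] j6 -1.25
```

```bash
python3 -m pendant '[{"wx":0,"wy":0,"wz":0,"dx":-0.001,"dy":0.001,"dz":0.03,"hand":-1},{"wx":0,"wy":0,"wz":0,"dx":-0.001,"dy":0.001,"dz":0.06,"hand":-1},{"wx":0,"wy":0,"wz":0,"dx":-0.001,"dy":0.001,"dz":0.085,"hand":-1},{"wx":0,"wy":0,"wz":0,"dx":-0.001,"dy":0.001,"dz":0.1,"hand":-1},{"wx":0,"wy":0,"wz":0,"dx":-0.001,"dy":0.001,"dz":0.109,"hand":-1},{"wx":0,"wy":0,"wz":0,"dx":-0.001,"dy":0.001,"dz":0.111,"hand":-1},{"wx":0,"wy":0,"wz":0,"dx":-0.001,"dy":0.001,"dz":0.111,"hand":-1}]'
python3 go.py .6395 .0975 .036 74
```

```text
time: 11.28
tool_pos: [0.6404, 0.0983, 0.0359]
tool_rot: [0.001, 0.14, 0.99, 0.0]
contact_force: [0.2, 0.3, -1.6]
gripper_width: 0.452
t 11.28 d [ 0.0007 -0.001  -0.0001] w [ 0.   0.1 -0.1] grip 0.452 F [ 0.2  0.3 -1.6] pos [0.6404 0.0983 0.0359] j6 -1.25
```

```bash
python3 -m pendant '[{"wx":0,"wy":0,"wz":0,"dx":0,"dy":0,"dz":0.001,"hand":0.4},{"wx":0,"wy":0,"wz":0,"dx":0,"dy":0,"dz":0.001,"hand":0.4},{"wx":0,"wy":0,"wz":0,"dx":0,"dy":0,"dz":0.001,"hand":0.4},{"wx":0,"wy":0,"wz":0,"dx":0,"dy":0,"dz":0.001,"hand":0.4},{"wx":0,"wy":0,"wz":0,"dx":0,"dy":0,"dz":-0.02,"hand":0.4},{"wx":0,"wy":0,"wz":0,"dx":0,"dy":0,"dz":-0.06,"hand":0.4},{"wx":0,"wy":0,"wz":0,"dx":0,"dy":0,"dz":-0.1,"hand":0.6},{"wx":0,"wy":0,"wz":0,"dx":0,"dy":0,"dz":-0.1,"hand":0.6},{"wx":0,"wy":0,"wz":0,"dx":0,"dy":0,"dz":-0.1,"hand":0.6}]'
python3 go.py .4545 -.2245 .13 -21
```

```text
time: 12.03
tool_pos: [0.6426, 0.0992, 0.1405]
tool_rot: [0.004, 0.139, 0.99, 0.001]
contact_force: [1.2, 0.1, 0.7]
gripper_width: 0.792
t 12.03 d [ 0.0917 -0.363   0.0087] w [ -0.2   0.5 -85. ] grip 0.792 F [1.2 0.1 0.7] pos [0.6426 0.0992 0.1405] j6 -1.25
```

A turn of −85 would break the j6 range, so I turn +95 instead.

```bash
python3 -m pendant '[{"wx":0,"wy":0,"wz":95,"dx":0.091,"dy":-0.363,"dz":0.009,"hand":0.6},{"wx":0,"wy":0,"wz":95,"dx":0.091,"dy":-0.363,"dz":0.009,"hand":0.6},{"wx":0,"wy":0,"wz":95,"dx":0.091,"dy":-0.363,"dz":0.009,"hand":0.6},{"wx":0,"wy":0,"wz":95,"dx":0.091,"dy":-0.363,"dz":0.009,"hand":0.6},{"wx":0,"wy":0,"wz":95,"dx":0.091,"dy":-0.363,"dz":0.009,"hand":0.6},{"wx":0,"wy":0,"wz":95,"dx":0.091,"dy":-0.363,"dz":0.009,"hand":0.6},{"wx":0,"wy":0,"wz":95,"dx":0.091,"dy":-0.363,"dz":0.009,"hand":0.6},{"wx":0,"wy":0,"wz":95,"dx":0.091,"dy":-0.363,"dz":0.009,"hand":0.6},{"wx":0,"wy":0,"wz":95,"dx":0.091,"dy":-0.363,"dz":0.009,"hand":0.6},{"wx":0,"wy":0,"wz":95,"dx":0.091,"dy":-0.363,"dz":0.009,"hand":0.6},{"wx":0,"wy":0,"wz":95,"dx":0.091,"dy":-0.363,"dz":0.009,"hand":0.6},{"wx":0,"wy":0,"wz":95,"dx":0.091,"dy":-0.363,"dz":0.009,"hand":0.6},{"wx":0,"wy":0,"wz":95,"dx":0.091,"dy":-0.363,"dz":0.009,"hand":0.6},{"wx":0,"wy":0,"wz":95,"dx":0.091,"dy":-0.363,"dz":0.009,"hand":0.6},{"wx":0,"wy":0,"wz":95,"dx":0.091,"dy":-0.363,"dz":0.009,"hand":0.6},{"wx":0,"wy":0,"wz":95,"dx":0.091,"dy":-0.363,"dz":0.009,"hand":0.6},{"wx":0,"wy":0,"wz":95,"dx":0.091,"dy":-0.363,"dz":0.009,"hand":0.6}]'
python3 go.py .4545 -.2245 .026 -21
python3 - <<'E'
from h import *
p,P=cloud("top"); q,Q=cloud("scene")
cv2.imwrite("pics/c2.png",np.hstack([cv2.resize(p[160:290,200:330],(400,400),interpolation=2),cv2.resize(q[170:330,320:480],(400,400),interpolation=2)])[:,:,::-1])
E
```

```text
time: 13.45
tool_pos: [0.4517, -0.2245, 0.1256]
tool_rot: [-0.001, 0.824, 0.567, -0.0]
contact_force: [-0.5, -0.2, -0.1]
gripper_width: 0.799
t 13.45 d [0.001  0.0027 0.0996] w [-0.1 -0.   0. ] grip 0.799 F [-0.5 -0.2 -0.1] pos [ 0.4517 -0.2245  0.1256] j6 -0.24
```

View pics/c2.png

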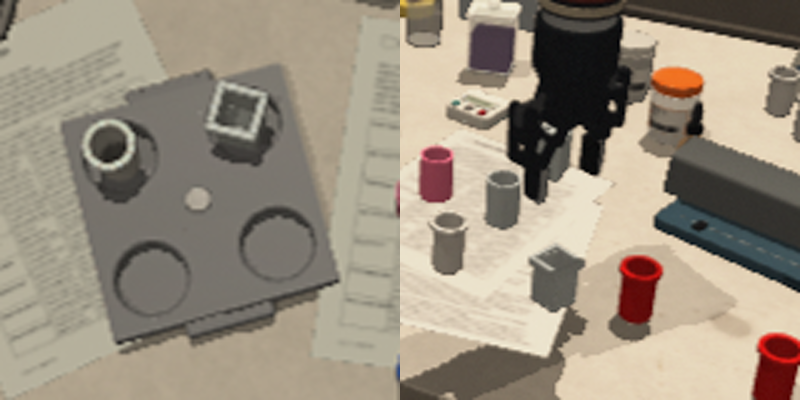

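The round and the square bucket stand in the two far wells, and the jaws are over the second square.

```bash
python3 -m pendant '[{"wx":0,"wy":0,"wz":0,"dx":0.001,"dy":0.002,"dz":0.03,"hand":0.6},{"wx":0,"wy":0,"wz":0,"dx":0.001,"dy":0.002,"dz":0.06,"hand":0.6},{"wx":0,"wy":0,"wz":0,"dx":0.001,"dy":0.002,"dz":0.09,"hand":0.6},{"wx":0,"wy":0,"wz":0,"dx":0.001,"dy":0.002,"dz":0.099,"hand":0.6},{"wx":0,"wy":0,"wz":0,"dx":0.001,"dy":0.002,"dz":0.099,"hand":0.6},{"wx":0,"wy":0,"wz":0,"dx":0.001,"dy":0.002,"dz":0.099,"hand":-1},{"wx":0,"wy":0,"wz":0,"dx":0.001,"dy":0.002,"dz":0.099,"hand":-1},{"wx":0,"wy":0,"wz":0,"dx":0.001,"dy":0.002,"dz":0.099,"hand":-1},{"wx":0,"wy":0,"wz":0,"dx":0.001,"dy":0.002,"dz":0.099,"hand":-1},{"wx":0,"wy":0,"wz":0,"dx":0.001,"dy":0.002,"dz":0.099,"hand":-1},{"wx":0,"wy":0,"wz":0,"dx":0.001,"dy":0.002,"dz":0.099,"hand":-1},{"wx":0,"wy":0,"wz":0,"dx":0.001,"dy":0.002,"dz":0.099,"hand":-1}]'
python3 -m pendant '[{"wx":0,"wy":0,"wz":0,"dx":0,"dy":0,"dz":-0.03,"hand":-1},{"wx":0,"wy":0,"wz":0,"dx":0,"dy":0,"dz":-0.07,"hand":-1},{"wx":0,"wy":0,"wz":0,"dx":0,"dy":0,"dz":-0.11,"hand":-1},{"wx":0,"wy":0,"wz":0,"dx":0,"dy":0,"dz":-0.14,"hand":-1},{"wx":0,"wy":0,"wz":0,"dx":0,"dy":0,"dz":-0.14,"hand":-1},{"wx":0,"wy":0,"wz":0,"dx":0,"dy":0,"dz":-0.14,"hand":-1}]'
python3 go.py .517 .168 .15 14.8
```

```text
time: 14.55
tool_pos: [0.4562, -0.226, 0.03]
tool_rot: [0.002, 0.824, 0.566, 0.001]
contact_force: [0.2, -0.4, 8.0]
gripper_width: 0.455
time: 15.05
tool_pos: [0.4557, -0.2255, 0.1704]
tool_rot: [0.003, 0.824, 0.566, 0.001]
contact_force: [0.5, 0.4, -1.4]
gripper_width: 0.454
t 15.05 d [ 0.3894 -0.084   0.0193] w [  0.3   0.2 -35.8] grip 0.454 F [ 0.5  0.4 -1.4] pos [ 0.4557 -0.2255  0.1704] j6 -0.24
```

```bash
python3 -m pendant '[{"wx":0,"wy":0,"wz":-35.8,"dx":0.389,"dy":-0.084,"dz":0.019,"hand":-1},{"wx":0,"wy":0,"wz":-35.8,"dx":0.389,"dy":-0.084,"dz":0.019,"hand":-1},{"wx":0,"wy":0,"wz":-35.8,"dx":0.389,"dy":-0.084,"dz":0.019,"hand":-1},{"wx":0,"wy":0,"wz":-35.8,"dx":0.389,"dy":-0.084,"dz":0.019,"hand":-1},{"wx":0,"wy":0,"wz":-35.8,"dx":0.389,"dy":-0.084,"dz":0.019,"hand":-1},{"wx":0,"wy":0,"wz":-35.8,"dx":0.389,"dy":-0.084,"dz":0.019,"hand":-1},{"wx":0,"wy":0,"wz":-35.8,"dx":0.389,"dy":-0.084,"dz":0.019,"hand":-1},{"wx":0,"wy":0,"wz":-35.8,"dx":0.389,"dy":-0.084,"dz":0.019,"hand":-1},{"wx":0,"wy":0,"wz":-35.8,"dx":0.389,"dy":-0.084,"dz":0.019,"hand":-1},{"wx":0,"wy":0,"wz":-35.8,"dx":0.389,"dy":-0.084,"dz":0.019,"hand":-1},{"wx":0,"wy":0,"wz":-35.8,"dx":0.389,"dy":-0.084,"dz":0.019,"hand":-1},{"wx":0,"wy":0,"wz":-35.8,"dx":0.389,"dy":-0.084,"dz":0.019,"hand":-1},{"wx":0,"wy":0,"wz":-35.8,"dx":0.389,"dy":-0.084,"dz":0.019,"hand":-1},{"wx":0,"wy":0,"wz":-35.8,"dx":0.389,"dy":-0.084,"dz":0.019,"hand":-1},{"wx":0,"wy":0,"wz":-35.8,"dx":0.389,"dy":-0.084,"dz":0.019,"hand":-1}]'
python3 go.py .517 .168 .036 14.8
```

```text
time: 16.3
tool_pos: [0.5152, 0.1674, 0.1477]
tool_rot: [-0.0, 0.611, 0.792, -0.0]
contact_force: [-0.0, -0.1, -0.7]
gripper_width: 0.456
t 16.30 d [1.000e-04 2.000e-03 1.117e-01] w [-0.1  0.  -0.1] grip 0.456 F [-0.  -0.1 -0.7] pos [0.5152 0.1674 0.1477] j6 -0.08
```

```bash
python3 -m pendant '[{"wx":0,"wy":0,"wz":0,"dx":0,"dy":0.002,"dz":0.03,"hand":-1},{"wx":0,"wy":0,"wz":0,"dx":0,"dy":0.002,"dz":0.06,"hand":-1},{"wx":0,"wy":0,"wz":0,"dx":0,"dy":0.002,"dz":0.085,"hand":-1},{"wx":0,"wy":0,"wz":0,"dx":0,"dy":0.002,"dz":0.1,"hand":-1},{"wx":0,"wy":0,"wz":0,"dx":0,"dy":0.002,"dz":0.109,"hand":-1},{"wx":0,"wy":0,"wz":0,"dx":0,"dy":0.002,"dz":0.113,"hand":-1},{"wx":0,"wy":0,"wz":0,"dx":0,"dy":0.002,"dz":0.113,"hand":-1},{"wx":0,"wy":0,"wz":0,"dx":0,"dy":0.002,"dz":0.113,"hand":-1}]'
```

```text
time: 16.97
tool_pos: [0.5184, 0.1687, 0.0364]
tool_rot: [0.001, 0.611, 0.792, 0.001]
contact_force: [0.1, 0.2, -0.7]
gripper_width: 0.451
```

```bash
python3 -m pendant '[{"wx":0,"wy":0,"wz":0,"dx":0,"dy":0,"dz":0.001,"hand":0.4},{"wx":0,"wy":0,"wz":0,"dx":0,"dy":0,"dz":0.001,"hand":0.4},{"wx":0,"wy":0,"wz":0,"dx":0,"dy":0,"dz":0.001,"hand":0.4},{"wx":0,"wy":0,"wz":0,"dx":0,"dy":0,"dz":0.001,"hand":0.4},{"wx":0,"wy":0,"wz":0,"dx":0,"dy":0,"dz":-0.02,"hand":0.4},{"wx":0,"wy":0,"wz":0,"dx":0,"dy":0,"dz":-0.06,"hand":0.4},{"wx":0,"wy":0,"wz":0,"dx":0,"dy":0,"dz":-0.1,"hand":0.6},{"wx":0,"wy":0,"wz":0,"dx":0,"dy":0,"dz":-0.1,"hand":0.6},{"wx":0,"wy":0,"wz":0,"dx":0,"dy":0,"dz":-0.1,"hand":0.6}]'
python3 go.py .455 -.1105 .14 10
```

```text
time: 17.72
tool_pos: [0.5199, 0.1696, 0.1394]
tool_rot: [0.003, 0.61, 0.792, 0.003]
contact_force: [0.1, 0.5, -0.6]
gripper_width: 0.8
t 17.72 d [-0.2543 -0.1343 -0.0015] w [0.4 0.  4.8] grip 0.8 F [ 0.1  0.5 -0.6] pos [0.5199 0.1696 0.1394] j6 -0.08
```

```bash
python3 -m pendant '[{"wx":0,"wy":0,"wz":5,"dx":-0.254,"dy":-0.134,"dz":-0.002,"hand":0.6},{"wx":0,"wy":0,"wz":5,"dx":-0.254,"dy":-0.134,"dz":-0.002,"hand":0.6},{"wx":0,"wy":0,"wz":5,"dx":-0.254,"dy":-0.134,"dz":-0.002,"hand":0.6},{"wx":0,"wy":0,"wz":5,"dx":-0.254,"dy":-0.134,"dz":-0.002,"hand":0.6},{"wx":0,"wy":0,"wz":5,"dx":-0.254,"dy":-0.134,"dz":-0.002,"hand":0.6},{"wx":0,"wy":0,"wz":5,"dx":-0.254,"dy":-0.134,"dz":-0.002,"hand":0.6},{"wx":0,"wy":0,"wz":5,"dx":-0.254,"dy":-0.134,"dz":-0.002,"hand":0.6},{"wx":0,"wy":0,"wz":5,"dx":-0.254,"dy":-0.134,"dz":-0.002,"hand":0.6},{"wx":0,"wy":0,"wz":5,"dx":-0.254,"dy":-0.134,"dz":-0.002,"hand":0.6},{"wx":0,"wy":0,"wz":5,"dx":-0.254,"dy":-0.134,"dz":-0.002,"hand":0.6},{"wx":0,"wy":0,"wz":5,"dx":-0.254,"dy":-0.134,"dz":-0.002,"hand":0.6},{"wx":0,"wy":0,"wz":5,"dx":-0.254,"dy":-0.134,"dz":-0.002,"hand":0.6}]'
python3 go.py .455 -.1105 .031 10
python3 - <<'E'
from h import *
p,P=cloud("top"); q,Q=cloud("scene")
cv2.imwrite("pics/c3.png",np.hstack([cv2.resize(p[160:290,200:330],(400,400),interpolation=2),cv2.resize(q[150:310,270:430],(400,400),interpolation=2)])[:,:,::-1])
E
```

```text
time: 18.72
tool_pos: [0.4527, -0.1093, 0.1368]
tool_rot: [-0.001, 0.643, 0.766, -0.0]
contact_force: [0.2, 0.2, -0.5]
gripper_width: 0.799
t 18.72 d [-0.0016  0.0022  0.1058] w [-0.  -0.  -0.1] grip 0.799 F [ 0.2  0.2 -0.5] pos [ 0.4527 -0.1093  0.1368] j6 -0.57
```

View pics/c3.png

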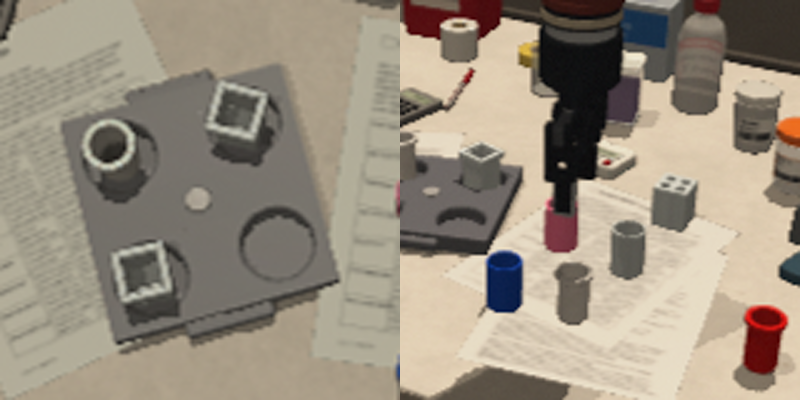

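Three wells are filled, with the squares on one diagonal. Now the last round bucket.

```bash
python3 -m pendant '[{"wx":0,"wy":0,"wz":0,"dx":-0.002,"dy":0.002,"dz":0.03,"hand":0.6},{"wx":0,"wy":0,"wz":0,"dx":-0.002,"dy":0.002,"dz":0.06,"hand":0.6},{"wx":0,"wy":0,"wz":0,"dx":-0.002,"dy":0.002,"dz":0.09,"hand":0.6},{"wx":0,"wy":0,"wz":0,"dx":-0.002,"dy":0.002,"dz":0.105,"hand":0.6},{"wx":0,"wy":0,"wz":0,"dx":-0.002,"dy":0.002,"dz":0.105,"hand":0.6},{"wx":0,"wy":0,"wz":0,"dx":-0.002,"dy":0.002,"dz":0.105,"hand":-1},{"wx":0,"wy":0,"wz":0,"dx":-0.002,"dy":0.002,"dz":0.105,"hand":-1},{"wx":0,"wy":0,"wz":0,"dx":-0.002,"dy":0.002,"dz":0.105,"hand":-1},{"wx":0,"wy":0,"wz":0,"dx":-0.002,"dy":0.002,"dz":0.105,"hand":-1},{"wx":0,"wy":0,"wz":0,"dx":-0.002,"dy":0.002,"dz":0.105,"hand":-1},{"wx":0,"wy":0,"wz":0,"dx":-0.002,"dy":0.002,"dz":0.105,"hand":-1},{"wx":0,"wy":0,"wz":0,"dx":-0.002,"dy":0.002,"dz":0.105,"hand":-1}]'
python3 -m pendant '[{"wx":0,"wy":0,"wz":0,"dx":0,"dy":0,"dz":-0.03,"hand":-1},{"wx":0,"wy":0,"wz":0,"dx":0,"dy":0,"dz":-0.07,"hand":-1},{"wx":0,"wy":0,"wz":0,"dx":0,"dy":0,"dz":-0.11,"hand":-1},{"wx":0,"wy":0,"wz":0,"dx":0,"dy":0,"dz":-0.14,"hand":-1},{"wx":0,"wy":0,"wz":0,"dx":0,"dy":0,"dz":-0.14,"hand":-1},{"wx":0,"wy":0,"wz":0,"dx":0,"dy":0,"dz":-0.14,"hand":-1}]'
python3 go.py .5425 .072 .15 14.8
```

```text
time: 19.82
tool_pos: [0.4567, -0.1129, 0.0345]
tool_rot: [0.002, 0.644, 0.765, 0.001]
contact_force: [-0.2, 2.1, 8.0]
gripper_width: 0.425
time: 20.32
tool_pos: [0.4564, -0.1129, 0.1752]
tool_rot: [0.003, 0.644, 0.765, 0.001]
contact_force: [-0.4, -0.2, -2.5]
gripper_width: 0.426
t 20.32 d [0.1677 0.1162 0.0252] w [ 0.3  0.2 -5. ] grip 0.426 F [-0.4 -0.2 -2.5] pos [ 0.4564 -0.1129  0.1752] j6 -0.57
```

```bash
python3 -m pendant '[{"wx":0,"wy":0,"wz":-5,"dx":0.168,"dy":0.116,"dz":0.025,"hand":-1},{"wx":0,"wy":0,"wz":-5,"dx":0.168,"dy":0.116,"dz":0.025,"hand":-1},{"wx":0,"wy":0,"wz":-5,"dx":0.168,"dy":0.116,"dz":0.025,"hand":-1},{"wx":0,"wy":0,"wz":-5,"dx":0.168,"dy":0.116,"dz":0.025,"hand":-1},{"wx":0,"wy":0,"wz":-5,"dx":0.168,"dy":0.116,"dz":0.025,"hand":-1},{"wx":0,"wy":0,"wz":-5,"dx":0.168,"dy":0.116,"dz":0.025,"hand":-1},{"wx":0,"wy":0,"wz":-5,"dx":0.168,"dy":0.116,"dz":0.025,"hand":-1},{"wx":0,"wy":0,"wz":-5,"dx":0.168,"dy":0.116,"dz":0.025,"hand":-1},{"wx":0,"wy":0,"wz":-5,"dx":0.168,"dy":0.116,"dz":0.025,"hand":-1},{"wx":0,"wy":0,"wz":-5,"dx":0.168,"dy":0.116,"dz":0.025,"hand":-1}]'
python3 go.py .5425 .072 .041 14.8
```

```text
time: 21.15
tool_pos: [0.5402, 0.0718, 0.1469]
tool_rot: [-0.0, 0.611, 0.792, -0.0]
contact_force: [0.2, 0.2, -1.0]
gripper_width: 0.431
t 21.15 d [-0.0004  0.0024  0.1059] w [-0.   0.  -0.1] grip 0.431 F [ 0.2  0.2 -1. ] pos [0.5402 0.0718 0.1469] j6 -0.26
```

```bash
python3 -m pendant '[{"wx":0,"wy":0,"wz":0,"dx":0,"dy":0.001,"dz":0.03,"hand":-1},{"wx":0,"wy":0,"wz":0,"dx":0,"dy":0.001,"dz":0.06,"hand":-1},{"wx":0,"wy":0,"wz":0,"dx":0,"dy":0.001,"dz":0.085,"hand":-1},{"wx":0,"wy":0,"wz":0,"dx":0,"dy":0.001,"dz":0.1,"hand":-1},{"wx":0,"wy":0,"wz":0,"dx":0,"dy":0.001,"dz":0.106,"hand":-1},{"wx":0,"wy":0,"wz":0,"dx":0,"dy":0.001,"dz":0.107,"hand":-1},{"wx":0,"wy":0,"wz":0,"dx":0,"dy":0.001,"dz":0.107,"hand":-1},{"wx":0,"wy":0,"wz":0,"dx":0,"dy":0.001,"dz":0.107,"hand":-1}]'
```

```text
time: 21.82
tool_pos: [0.5422, 0.0726, 0.0411]
tool_rot: [0.001, 0.611, 0.792, 0.0]
contact_force: [0.6, -0.3, -1.3]
gripper_width: 0.423
```

Release, lift, and back off to the right so both cameras see the carrier.

```bash
python3 -m pendant '[{"wx":0,"wy":0,"wz":0,"dx":0,"dy":0,"dz":0.001,"hand":0.4},{"wx":0,"wy":0,"wz":0,"dx":0,"dy":0,"dz":0.001,"hand":0.4},{"wx":0,"wy":0,"wz":0,"dx":0,"dy":0,"dz":0.001,"hand":0.4},{"wx":0,"wy":0,"wz":0,"dx":0,"dy":0,"dz":0.001,"hand":0.4},{"wx":0,"wy":0,"wz":0,"dx":0,"dy":0,"dz":-0.02,"hand":0.4},{"wx":0,"wy":0,"wz":0,"dx":0,"dy":0,"dz":-0.06,"hand":0.4},{"wx":0,"wy":0,"wz":0,"dx":0,"dy":0,"dz":-0.1,"hand":0.6},{"wx":0,"wy":0,"wz":0,"dx":0,"dy":0,"dz":-0.15,"hand":0.6},{"wx":0,"wy":0,"wz":0,"dx":-0.4,"dy":0,"dz":-0.16,"hand":0.6},{"wx":0,"wy":0,"wz":0,"dx":-0.4,"dy":0,"dz":-0.16,"hand":0.6},{"wx":0,"wy":0,"wz":0,"dx":-0.4,"dy":0,"dz":-0.16,"hand":0.6},{"wx":0,"wy":0,"wz":0,"dx":-0.4,"dy":0,"dz":-0.16,"hand":0.6},{"wx":0,"wy":0,"wz":0,"dx":-0.4,"dy":0,"dz":-0.16,"hand":0.6},{"wx":0,"wy":0,"wz":0,"dx":-0.4,"dy":0,"dz":-0.16,"hand":0.6},{"wx":0,"wy":0,"wz":0,"dx":-0.4,"dy":0,"dz":-0.16,"hand":0.6},{"wx":0,"wy":0,"wz":0,"dx":-0.4,"dy":0,"dz":-0.16,"hand":0.6},{"wx":0,"wy":0,"wz":0,"dx":-0.4,"dy":0,"dz":-0.16,"hand":0.6},{"wx":0,"wy":0,"wz":0,"dx":-0.4,"dy":0,"dz":-0.16,"hand":0.6},{"wx":0,"wy":0,"wz":0,"dx":-0.4,"dy":0,"dz":-0.16,"hand":0.6},{"wx":0,"wy":0,"wz":0,"dx":-0.4,"dy":0,"dz":-0.16,"hand":0.6}]'
python3 - <<'E'
from h import *
p,P=cloud("top"); q,Q=cloud("scene")
cv2.imwrite("pics/end.png",np.hstack([cv2.resize(p[130:330,130:530],(400,400),interpolation=2),cv2.resize(q[150:350,220:500],(400,400),interpolation=2)])[:,:,::-1])
for nm,g in dict(W1=(.6135,.194),W2=(.6395,.0975),W3=(.5425,.072),W4=(.517,.168),sleeve=(.5615,-.1235),block=(.684,-.13)).items():
  for n,C in(("t",P),("s",Q)):
    m=np.hypot(C[...,0]-g[0],C[...,1]-g[1])<.034; z=C[...,2]
    zt=np.percentile(z[m],97); k=C[m&(z>zt-.006)][:,:2].astype(np.float32); r=cv2.minAreaRect(k*1000); print(nm,n,round(float(zt),3),np.round(r[0]),np.round(r[1]))
E
```

```text
time: 23.48
tool_pos: [0.6436, -0.3148, 0.1999]
tool_rot: [-0.0, 0.611, 0.792, 0.0]
contact_force: [0.8, -0.2, 0.1]
gripper_width: 0.802
W1 t 0.065 [615. 193.] [38. 39.]
W1 s 0.063 [609. 197.] [38. 40.]
W2 t 0.059 [641.  97.] [40. 41.]
W2 s 0.056 [639. 100.] [43. 47.]
W3 t 0.065 [542.  73.] [39. 38.]
W3 s 0.063 [538.  76.] [38. 40.]
W4 t 0.059 [517. 168.] [40. 41.]
W4 s 0.056 [515. 172.] [44. 40.]
sleeve t 0.056 [ 563. -126.] [35. 36.]
sleeve s 0.053 [ 560. -121.] [41. 35.]
block t 0.054 [ 686. -132.] [41. 40.]
block s 0.05 [ 684. -127.] [41. 47.]
```

View pics/end.png

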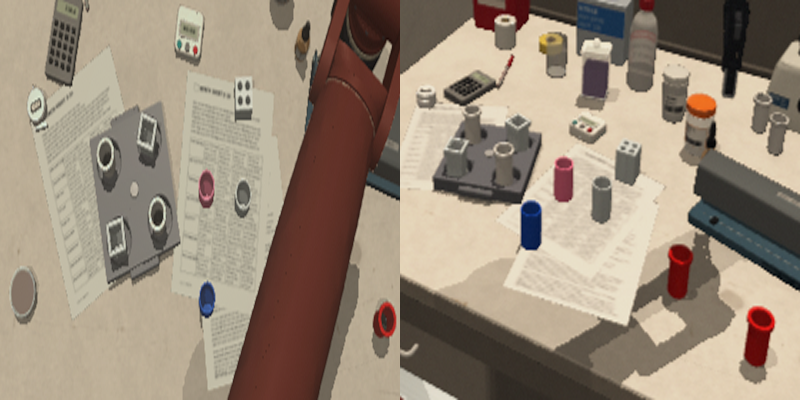

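All four buckets stand upright, like opposite like, with rims at 63 mm (round) and 56 mm (square) as expected. The bystanders haven't moved and the arm is clear, so I'm handing in.

```bash
python3 -c "from plant import job; print(job.job_done())"
```

```text
the job is handed in; nothing more can be done
None
```

The four rotor buckets are in the carrier's wells, one upright in each. The two round ones are on one diagonal and the two square ones on the other. I handed the job in at about 23.5 s on the robot's clock, with the gripper open and clear; no verdict is reported.

- **Buckets seated:** in the scene camera the rims read 63 mm (round) and 56 mm (square), exactly what a bucket standing on a well floor should give. The rim centres are within about 5 mm of the well centres in both cameras.
- **Things left alone:** the plain sleeve and bored block measure within about 1 mm of where they started. The dish, the counter, and the red, blue and pink look-alikes I checked by eye only, in the last picture, and all stand where they were.
- **Disagreements:** the two cameras differ by 3–5 mm in position, and the top camera reads 2–4 mm high. I used the mean of the two for positions.
- **Refused command:** the first move was refused as "invalid input" because the rows left out some keys. The arm didn't move, and I resent it with every key.

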